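Close up and start the fittings steriliser

ROBOT

A 6-joint arm with a two-finger parallel gripper is mounted at the origin on the work surface. World frame = base frame: x ahead of the robot, y to its left, z up, the work surface at z = 0. Lengths are in mm, angles in rad, forces in N, time in s.
With the tool pointing down it reaches from about 275 to 750 mm from the base axis. Payload 10.2 kg.
Tool frame: the origin (TCP) lies at the very end of the fingers, on their centre line; the grasp point (between the pads) lies 19 mm behind it; z points along the fingers, y is the line along which they close (so a half turn about z gives the same grasp; the last joint's range is limited). The gripper opens to 85 mm and grips with 20 to 120 N. Pads are 22 mm wide; open, the fingers measure 114 mm over their backs; the gripper's body (76 mm by 85 mm) begins 54 mm behind the grasp point. The pads swing forward as they close: fully open they stand 13 mm farther back than shut.
Start: joints at [-1.411, 0.313, 1.498, -0, 1.331, -0.223], TCP at [196.085, -487.013, 231.294] pointing down, gripper open.
Joint ranges: [-2.94, 2.94], [-0.97, 2.17], [0.19, 2.56], [-1.23, 4.37], [0.02, 3.11], [-2.88, 2.88]. Speed limits (rad/s): [2.39, 2.39, 3.01, 3.14, 3.14, 3.14].

INTERFACE

Orientations are given as a unit quaternion [w, x, y, z].
In Python, from rig import ctrl gives the robot as it stands.
- The arm moves only by the tool step_arm, never from a script. Its argument "increments" is a list of rows, each a list of 3 entries, a list of its own where there are three numbers: the shift along the tool's x, y, z in cm, then the turn, a rotation vector about the tool's x, y, z in degrees, then the opening in per cent of the stroke, from 0 (shut) to 100 (fully open). A call has 1 to 8 rows; each row is the pose to reach, as a shift and turn from the pose commanded when the call began, along the tool's axes at that moment; what a row does not reach only later rows make up. A row lasts 1/8 s, in which the tool goes at most 62.5 mm and 10.7 degrees, less where a joint would pass 70% of its speed; a pose out of reach is approached as far as the arm can. A call with a gripper value outside its range is refused whole. The fingers move at their own pace and stop on an object; "squeeze" is the grip in N (left out, the last holds). Time passes only in rows, so rows that repeat a pose let the fingers close. It gives the time, the measured TCP pose, the force, the opening and the grip force at its end, in the units of the state.
- ctrl.sense(): the state, without advancing time (a new reading comes with each control period).
- ctrl.capture(name): name is "side" or "top" or "wrist"; returns a dict with "img" (420x560x3 uint8, red, green, blue), "fx", "fy", "cx", "cy" (pixels), "extrinsics" (4x4, takes a point from camera to world coordinates). Camera axes: x right, y down, z forward; pixel columns grow to the right and rows downward; lengths in mm; the calibration is good to about 2 mm. The wrist camera is an equidistant fisheye: a pixel r from the principal point sees the ray r / f radians off the axis. A picture is of the moment at which its call begins. There is no depth.
- ctrl.finish_job(): hands the job in; it is judged then, once.
The state is a dict: "time_s": time; "joints": joint angles; "dq": joint speeds; "tau": joint torques, N m; "eef_pos": TCP position; "ee_rot": TCP orientation; "force": force on the tool from outside, world axes, zero at the start; "wrist_torque": the same for the moment, N m; "grip_width": opening from 0.0 (shut) to 1.0 (fully open); "grip_force": force on a finger pad.
Only numpy, scipy, OpenCV 4.12 (cv2) and the standard library are available. Lean on these libraries where they do the work, as an engineer would, in place of code of your own. Each camera call takes 0.05 s, during which the arm holds its last target. There are 200 camera calls.

TASK

Get the winery's fittings steriliser running, with the fingertips only: first push its drawer fully home, leaving the two rings lying in it untouched, then push the door of the grey control box fully shut. Only when both are shut press the green button all the way down and let it go; do not press the red one. Do not move or lift the bottles, jar, cup and wrench standing around.

Things in the scene. Friction and masses are not known exactly. Their poses are not given: they have to be found in the camera images.
- steriliser: Stainless steel box on the table, fixed, 200 deep x 220 wide x 130 tall, with a lamp housing on its rear top (to 153 high, from 115 behind the front backwards). It stands either left or right of the control box. Origin at table height, 80 behind the plane of its front, mid-width; its x axis points from front to back (away from the robot), y to its left, z up. One drawer fills its front.
- drawer (a joint): how far the steriliser's drawer stands open, m: 0 fully home, starts 0.04 to 0.085. Slides along the steriliser's x axis (pushing towards +x closes it); stays where left; about 1.5 N of friction, hard stop at 0.
- drawer_front (a point): middle of the outer face of the blue push bar on the drawer's front, 80 above the table; moves with the drawer; axes as the steriliser's. The bar is 160 long, 30 tall (65 to 95 above the table) and stands 12 proud of the aluminium front panel, which is flat, 216 wide, from 18 to 118 above the table; the black pull on it is flush.
- drawer_floor (a point): centre of the drawer's inner floor, 26 above the table; axes as the steriliser's. The drawer is 190 wide and 176 long inside with walls 45 high.
- ferrule_a: dark steel ring, 48 dia x 20 tall, lying loose on the drawer's floor; origin at the centre of its underside
- ferrule_b: brass ring, 48 dia x 20 tall, lying loose on the drawer's floor; origin at the centre of its underside
- control_box: Grey painted steel box on the table, fixed, 120 deep x 180 wide x 170 tall. Origin at table height, mid-width, 30 behind its front; x axis from front to back (away from the robot), y to its left, z up. Its front is closed by one door; two push buttons stand on its top.
- door (a joint): opening angle of the control box's door, rad: 0 shut against the box, grows as the free edge swings out towards the robot; starts 0.4 to 0.85. Stays where left; hinge friction about 0.1 N m, hard stop at 0. The door is a flat grey panel 180 wide, 10 thick, from 3 to 167 above the table.
- door_hinge (a point): point on the door's vertical hinge, at the box's front left edge (+y side of the box) on the plane of the box's front, 120 above the table
- door_push (a point): centre of the outer face of the yellow push pad on the door, 145 from the hinge along the door and 30 out from the hinge's plane (the door is 10 thick, the pad 20 proud), 120 above the table; the pad is 60 wide and 30 tall; moves with the door. Its axes turn with the door: x is the door's normal pointing into the box (the direction to push), y points along the door to the hinge.
- start_button (a joint): travel of the green start button, m: 0 up, 0.006 fully down; springs back; 5 N when fully down
- start_button_top (a point): centre of the top face of the green button (24 dia), on top of the control box at its left, 192 above the table, 10 above its black housing; pressed straight down
- stop_button (a joint): travel of the red stop button, m: 0 up, 0.006 fully down
- stop_button_top (a point): centre of the top face of the red button (24 dia), on top of the control box, 76 to the right of the green one
- bottle_left: full wine bottle, dark green with black cap, 74 dia x 300 tall, standing at the left; loose; origin at the centre of its underside
- bottle_right: full wine bottle, dark green with red cap, 74 dia x 300 tall, standing at the right; loose; origin at the centre of its underside
- bottle_back: full wine bottle, dark green with black cap, 74 dia x 300 tall, standing behind the machines; loose; origin at the centre of its underside
- cork_jar: clear jar with a cork-brown cap, 64 dia x 100 tall, standing between the two machines; loose; origin at the centre of its underside
- wrench: steel wrench lying at the left; loose; origin between its ends
- sample_cup: white open cup, 76 dia x 90 tall, at the right; loose; origin at the centre of its underside
- sanitiser: white plastic bottle with blue cap, 60 dia x 170 tall, at the right; loose; origin at the centre of its underside
Mind the look-alikes: they are no part of the job. Leave any orange look-alike of the control_box alone.

How it is judged (in metres and radians):
On the way, in this order (a step that is already met when the one before it is completed fails the run):
1. the drawer is pushed home (within 4 mm) (value of joint drawer below 0.004 m), for 0.2 s.
2. the control box door is pushed shut (within 0.03 rad), the drawer still home (value of joint door below 0.03 rad and value of joint drawer below 0.004 m), for 0.2 s.
3. the green button is pressed by the fingers (at least 4.5 mm of its 6 mm) (all of step 2 and value of joint start_button above 0.0045 m and contact force between the fingers and control_box above 0.5 N), for 0.1 s.
At the end, for the whole second after the job is handed in: Drawer within 4 mm of home, door within 0.03 rad of shut, both buttons up again, both rings at rest on the drawer's floor (within 10 mm of it in height), and every bystander within 15 mm of where it started (all of step 2 and value of joint each of start_button, stop_button below 0.0015 m and z of ferrule_a in the frame of drawer_floor between -0.01 and 0.01 m and z of ferrule_b in the frame of drawer_floor between -0.01 and 0.01 m and linear speed of each of ferrule_a, ferrule_b below 0.02 m/s and distance of each of bottle_left, bottle_right, bottle_back, cork_jar, wrench, sample_cup, sanitiser from where it was at the start of the episode below 0.015 m); the robot touches nothing.
It fails at once if the green button is pressed (over 3 mm) while the drawer (over 6 mm) or the door (over 0.05 rad) is open (value of joint start_button above 0.003 m and (value of joint drawer above 0.006 m or value of joint door above 0.05 rad)).
It fails at once if the red button is pressed (over 2.5 mm) (value of joint stop_button above 0.0025 m).
It fails at once if a ring in the drawer is touched by the fingers, or lifted more than 15 mm off the drawer's floor (contact force between the fingers and ferrule_a above 0.5 N or contact force between the fingers and ferrule_b above 0.5 N or z of any of ferrule_a, ferrule_b in the frame of drawer_floor above 0.015 m).
It fails at once if a bystander is moved or lifted more than 20 mm (distance of any of bottle_left, bottle_right, bottle_back, cork_jar, wrench, sample_cup, sanitiser from where it was at the start of the episode above 0.02 m).
It fails at once if a machine is pushed with the arm rather than the fingers (over 10 N) (contact force between the arm and steriliser above 10 N or contact force between the arm and control_box above 10 N).
It also fails if it takes over 64 s, if anything falls off the work surface, if the arm or the gripper's body presses on something with over 40 N, if the wrist force passes 120 N, or if a joint passes its speed limit or range.

## Working session

There is one attempt and no reset: what is moved stays moved. The work goes in short steps, Python scripts to look and compute and a tool call to move; the robot and the scene stay as the last step left them, time stands still between calls to the robot, and variables do not carry over. Pictures are saved under pics/ and viewed, at most 10 in all, crops included, and the job is handed in when it is done.

Besides the shell and the picture viewer there is one more tool, called after "Request:" by a JSON object that holds its "fn" and its "kwargs". step_arm: Moves the arm, as the interface text tells. Its arguments: {"type":"object","properties":{"increments":{"type":"array"},"squeeze":{"type":"number"}},"required":["increments"]}

```bash
mkdir -p pics
cat > h.py <<'E'
import numpy as np, cv2
from rig import ctrl
def snap(n,f):
    c=ctrl.capture(n); cv2.imwrite(f'pics/{f}.png',c['img'][:,:,::-1]); np.savez(f'pics/{f}.npz',**{k:np.array(v) for k,v in c.items()}); return c
def onz(f,u,v,z):
    c=np.load(f'pics/{f}.npz'); E=c['extrinsics']
    d=E[:3,:3]@np.array([(u-c['cx'])/c['fx'],(v-c['cy'])/c['fy'],1]); o=E[:3,3]
    return o+d*(z-o[2])/d[2]
def proj(f,p):
    c=np.load(f'pics/{f}.npz'); E=c['extrinsics']; q=E[:3,:3].T@(np.array(p)-E[:3,3]); return c['fx']*q[0]/q[2]+c['cx'],c['fy']*q[1]/q[2]+c['cy']
E
python3 - <<'E'
from h import *
for n in('top','side'):
    c=snap(n,n+'0'); print(c['extrinsics'].round(2),c['fx'])
print(ctrl.sense())
E
```

```text
[[-3.00000e-02 -9.90000e-01  1.10000e-01  3.89590e+02]
 [-1.00000e+00  3.00000e-02  1.00000e-02 -1.34700e+01]
 [-1.00000e-02 -1.10000e-01 -9.90000e-01  1.92714e+03]
 [ 0.00000e+00  0.00000e+00  0.00000e+00  1.00000e+00]] 537.9867116130749
[[-8.6000e-01 -3.3000e-01  4.0000e-01  4.4350e+01]
 [-5.1000e-01  5.8000e-01 -6.4000e-01  8.3740e+02]
 [-2.0000e-02 -7.5000e-01 -6.6000e-01  9.9133e+02]
 [ 0.0000e+00  0.0000e+00  0.0000e+00  1.0000e+00]] 425.1025505673983
{'time_s': 0.1, 'joints': array([-1.41140874e+00,  3.13377520e-01,  1.49836608e+00,  3.28578813e-06,
        1.33103093e+00, -2.23383627e-01]), 'dq': array([-0.00051242, -0.00365665, -0.00259141, -0.00037281, -0.00061018,
       -0.0001011 ]), 'tau': array([ 2.79280168e-03, -4.12898469e+01, -2.60142589e+01, -1.29546406e-04,
        3.02601504e-03, -3.21924738e-06]), 'eef_pos': array([ 196.04204598, -486.76573619,  230.79890115]), 'ee_rot': array([-5.90584687e-04,  9.81741512e-01,  1.90218966e-01,  2.05004778e-05]), 'force': array([-0.06669754, -0.32073866,  0.30363955]), 'wrist_torque': array([-0.00132299,  0.01345081, -0.03586679]), 'grip_force': 0.0, 'grip_width': 0.9931089251289571}
```

Run:
```python
import cv2
a=cv2.imread('pics/top0.png'); cv2.imwrite('pics/top0c.png',cv2.resize(a[20:320,80:480],None,fx=2,fy=2,interpolation=cv2.INTER_CUBIC))
```

```text
(no output)
```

View pics/top0c.png

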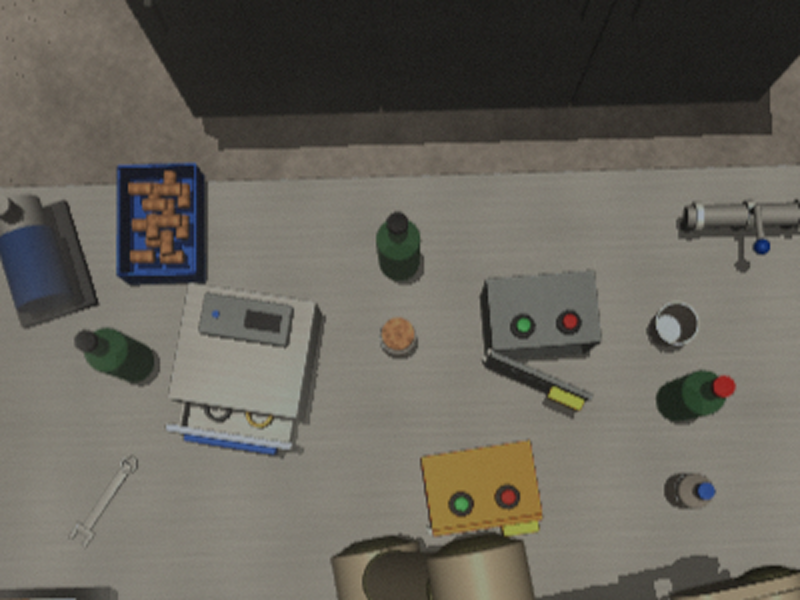

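View pics/side0.png

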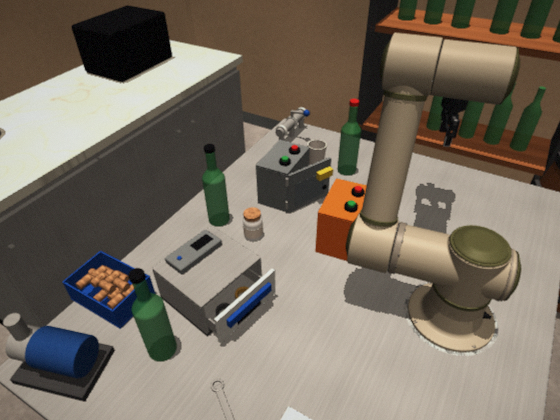

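The top view (crop = full×2, offset 80,20) shows the steriliser at left with the drawer open (blue bar ends about (183,437) to (277,452)). The grey box is at right, with green at (523,325), red at (570,321), and its door open with the yellow pad at about (566,398). The orange decoy stands in front, around (480,490). The side view agrees.

Run:
```python
from h import *
P=lambda u,v,z:onz('top0',80+u/2,20+v/2,z).round(0)
for n,u,v,z in [('sFL',170,400,130),('sFR',297,417,130),('sRR',320,303,130),('sRL',188,285,130),('barL',183,441,95),('barR',277,453,95),('panL',167,428,118),('panR',294,448,118),('green',523,325,192),('red',570,321,192),('boxFL',487,350,170),('boxFR',601,344,170),('boxRL',485,280,170),('boxRR',596,271,170),('padtop1',550,388,135),('padtop2',586,398,135),('doorend',592,397,167),('oFL',432,533,170),('oFR',541,516,170),('oRL',421,457,170),('oRR',530,441,170),('cork',398,330,100),('cup',675,325,90),('botR',724,386,300),('botBack',397,222,300),('botL',87,341,300),('wr1',130,462,5)]:
    print(n,P(u,v,z)[:2])
```

```text
sFL [534. 384.]
sFR [500. 171.]
sRR [692. 129.]
sRL [729. 353.]
barL [466. 370.]
barR [442. 210.]
panL [488. 392.]
panR [449. 179.]
green [ 636. -205.]
red [ 640. -282.]
boxFL [ 599. -147.]
boxFR [ 604. -334.]
boxRL [ 716. -148.]
boxRR [ 726. -332.]
padtop1 [ 537. -252.]
padtop2 [ 518. -311.]
doorend [ 517. -316.]
oFL [304. -48.]
oFR [ 327. -225.]
oRL [427. -33.]
oRR [ 448. -212.]
cork [646.  -1.]
cup [ 643. -477.]
botR [ 519. -493.]
botBack [786.  -5.]
botL [614. 474.]
wr1 [435. 484.]
```

```bash
cat >> h.py <<'E'
from scipy.spatial.transform import Rotation as R
def to(*ts):
    s=ctrl.sense(); w,x,y,z=s['ee_rot']; r=R.from_quat([x,y,z,w])
    for p,yaw in ts:
        t=R.from_euler('z',yaw,degrees=True)*R.from_euler('x',180,degrees=True)
        d=np.array(p)-s['eef_pos']; print(p,yaw,'cm',(r.inv().apply(d)/10).round(2),'rot',(r.inv()*t).as_rotvec(degrees=True).round(1),'|d|',round(np.linalg.norm(d)))
E
python3 -c "
from h import *
to(((300,-250,280),10),((380,-50,280),0))"
```

```text
(300, -250, 280) 10 cm [ 18.49 -18.09  -4.89] rot [-0.1 -0.  11.9] |d| 263
(380, -50, 280) 0 cm [ 33.38 -33.65  -4.87] rot [-0.1 -0.  21.9] |d| 476
```

Request:
{"fn": "step_arm", "kwargs": {"increments": [[[4,-4,-4.9],[0,0,3],0],[[8,-8,-4.9],[0,0,6],0],[[12,-12,-4.9],[0,0,9],0],[[16.5,-16.5,-4.9],[0,0,12],0],[[21,-21,-4.9],[0,0,15],0],[[25,-25,-4.9],[0,0,18],0],[[29.5,-29.5,-4.9],[0,0,22],0],[[33.5,-33.5,-4.9],[0,0,22],0]], "squeeze": 30}}

```text
time_s: 1.1
eef_pos: [382.0, -49.1, 280.3]
ee_rot: [0.0, 1.0, -0.001, 0.0]
force: [1.8, -2.1, -0.0]
grip_width: 0.002
grip_force: 0.0
```

```bash
python3 -c "
from h import *
to(((400,299,200),-9),((400,299,75),-9))"
```

```text
(400, 299, 200) -9 cm [  1.73 -34.81   8.03] rot [ 0.  -0.   8.9] |d| 358
(400, 299, 75) -9 cm [  1.73 -34.81  20.53] rot [ 0.  -0.   8.9] |d| 405
```

Request:
{"fn": "step_arm", "kwargs": {"increments": [[[0.3,-5,0],[0,0,2],0],[[0.6,-10,0],[0,0,4],0],[[0.9,-15,1],[0,0,6],0],[[1.2,-20,3],[0,0,8],0],[[1.5,-25,5],[0,0,8.9],0],[[1.7,-30,7],[0,0,8.9],0],[[1.7,-34.8,8],[0,0,8.9],0],[[1.7,-34.8,8],[0,0,8.9],0]]}}

```text
time_s: 2.1
eef_pos: [398.1, 298.8, 198.9]
ee_rot: [0.0, 0.997, -0.076, -0.001]
force: [-0.2, -0.4, 0.3]
grip_width: -0.005
grip_force: 0.0
```

Run:
```python
from h import *
c=snap('wrist','w1'); snap('top','top1'); print(ctrl.sense()['eef_pos'])
to(((400,299,75),-9))
```

```text
[398.89834028 296.69602864 200.00269666]
(400, 299, 75) -9 cm [ 0.08 -0.25 12.5 ] rot [0.  0.  0.1] |d| 125
```

View pics/w1.png

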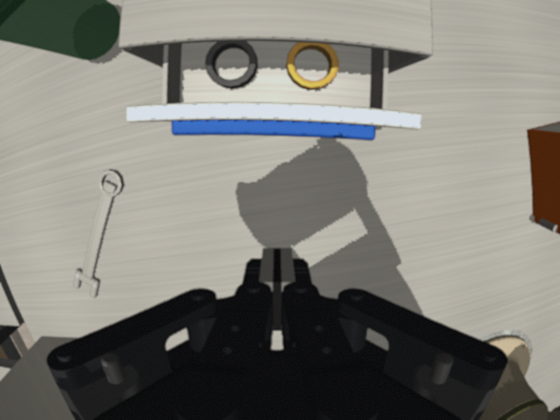

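The wrist view shows the bar (172–375, row 130) centred ahead of the fingers (u≈277) and parallel to them. The rings lie inside the drawer at (232,63) and (313,65), so the way down is clear.

Request:
{"fn": "step_arm", "kwargs": {"increments": [[[0,0,4],[0,0,0],0],[[0,0,8],[0,0,0],0],[[0,0,12.4],[0,0,0],0],[[0,0,12.4],[0,0,0],0],[[1,0,12.4],[0,0,0],0],[[2,0,12.4],[0,0,0],0],[[3,0,12.4],[0,0,0],0],[[3.5,0,12.4],[0,0,0],0]]}}

```text
time_s: 3.2
eef_pos: [434.7, 291.3, 76.7]
ee_rot: [-0.0, 0.997, -0.078, 0.0]
force: [-1.0, -0.1, 0.0]
grip_width: -0.003
grip_force: 0.0
```

Request:
{"fn": "step_arm", "kwargs": {"increments": [[[0.5,0,0],[0,0,0],0],[[1,0,0],[0,0,0],0],[[1.5,0,0],[0,0,0],0],[[2,0,0],[0,0,0],0],[[2.5,0,0],[0,0,0],0],[[3,0,0],[0,0,0],0],[[3.5,0,0],[0,0,0],0],[[3.5,0,0],[0,0,0],0]]}}

```text
time_s: 4.2
eef_pos: [468.9, 286.0, 76.4]
ee_rot: [-0.0, 0.997, -0.078, 0.001]
force: [0.7, -0.3, 0.0]
grip_width: 0.001
grip_force: 0.0
```

Request:
{"fn": "step_arm", "kwargs": {"increments": [[[0.3,0,0],[0,0,0],0],[[0.6,0,0],[0,0,0],0],[[0.9,0,0],[0,0,0],0],[[1.2,0,0],[0,0,0],0],[[1.5,0,0],[0,0,0],0],[[1.8,0,0],[0,0,0],0]]}}

```text
time_s: 4.95
eef_pos: [484.5, 283.3, 76.2]
ee_rot: [0.0, 0.997, -0.078, -0.002]
force: [-20.0, 1.4, 11.4]
grip_width: 0.002
grip_force: 9.8
```

Run:
```python
from h import *
print(ctrl.sense()['force'])
snap('top','top2'); a=cv2.imread('pics/top2.png'); b=cv2.imread('pics/side0.png')
snap('side','side2'); b=cv2.imread('pics/side2.png')
cv2.imwrite('pics/c2.png',np.hstack([cv2.resize(a[140:290,100:300],None,fx=2,fy=2,interpolation=2),cv2.resize(b[220:370,130:330],None,fx=2,fy=2,interpolation=2)]))
```

```text
[-19.99502898   1.36588218  11.35011656]
```

View pics/c2.png

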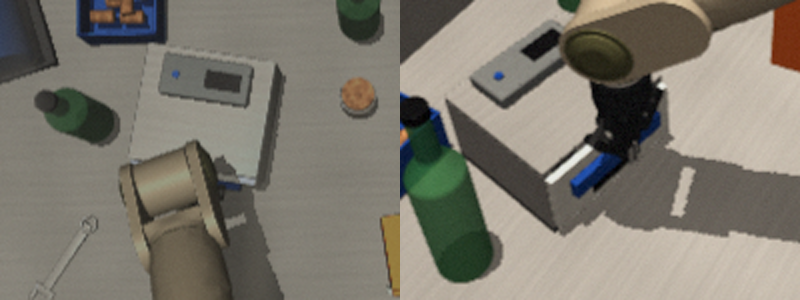

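The panel now looks flush with the box, and the force jumped to 20 N. I'll push a little more to confirm it is at the stop, then back off.

Request:
{"fn": "step_arm", "kwargs": {"increments": [[[0.2,0,0],[0,0,0],0],[[0.3,0,0],[0,0,0],0],[[0.3,0,0],[0,0,0],0]]}}

```text
time_s: 5.42
eef_pos: [484.5, 283.3, 76.2]
ee_rot: [0.001, 0.997, -0.078, -0.006]
force: [-25.3, 0.8, 17.2]
grip_width: -0.002
grip_force: 13.2
```

Request:
{"fn": "step_arm", "kwargs": {"increments": [[[-1,0,0],[0,0,0],0],[[-3,0,0],[0,0,0],0],[[-6,0,0],[0,0,0],0],[[-9,0,0],[0,0,0],0],[[-10,0,-5],[0,0,0],0],[[-10,0,-10],[0,0,0],0],[[-10,0,-15],[0,0,0],0],[[-10,0,-20],[0,0,0],0]]}}

```text
time_s: 6.42
eef_pos: [390.4, 298.2, 278.2]
ee_rot: [-0.0, 0.997, -0.078, 0.001]
force: [0.6, 0.7, -0.4]
grip_width: 0.001
grip_force: 0.0
```

Run:
```python
from h import *
snap('wrist','w3'); to(((400,100,280),0),((380,-50,280),10),((420,-180,280),15),((455,-258,280),15))
```

```text
(400, 100, 280) 0 cm [ 3.88 19.54  0.39] rot [-0.3 -0.6 -9. ] |d| 199
(380, -50, 280) 10 cm [ 4.25 34.67  0.29] rot [ -0.3  -0.6 -19. ] |d| 349
(420, -180, 280) 15 cm [10.22 46.88  0.28] rot [ -0.2  -0.7 -24. ] |d| 480
(455, -258, 280) 15 cm [14.9  54.04  0.28] rot [ -0.2  -0.7 -24. ] |d| 561
```

View pics/w3.png

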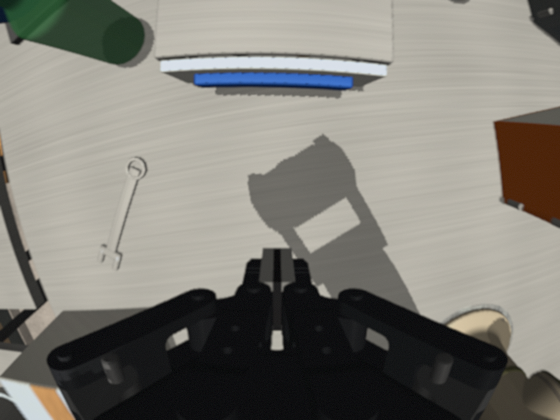

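The drawer is home, with the panel at row 66 flush against the box front. Next is the door.

Request:
{"fn": "step_arm", "kwargs": {"increments": [[[0.7,5,0.2],[0,0,0],0],[[1.5,10,0.2],[0,0,0],0],[[2.3,15,0.2],[0,0,0],0],[[3,20,0.2],[0,0,0],0],[[3.5,25,0.2],[0,0,0],0],[[4,30,0.2],[0,0,0],0],[[4.5,35,0.2],[0,0,0],0],[[6,40,0.2],[0,0,0],0]]}}

```text
time_s: 7.48
eef_pos: [387.0, -108.1, 274.5]
ee_rot: [0.0, 0.997, -0.078, 0.001]
force: [0.8, -0.2, 0.1]
grip_width: -0.0
grip_force: 0.0
```

```bash
python3 -c "
from h import *
to(((475,-252,280),-12))"
```

```text
(475, -252, 280) -12 cm [10.95 12.84 -0.52] rot [ 0.  -0.1  3. ] |d| 169
```

Request:
{"fn": "step_arm", "kwargs": {"increments": [[[3,4,0],[0,0,1],0],[[6,8,0],[0,0,2],0],[[9,11,-0.5],[0,0,3],0],[[10.9,12.8,-0.5],[0,0,3],0],[[10.9,12.8,-0.5],[0,0,3],0]]}}

```text
time_s: 8.1
eef_pos: [475.3, -250.8, 278.4]
ee_rot: [-0.0, 0.994, -0.105, -0.0]
force: [-0.6, 1.0, 0.9]
grip_width: 0.003
grip_force: 0.0
```

Run:
```python
from h import *
snap('wrist','w4'); to(((475,-252,120),-12),((497,-264,120),-12),((570,-293,120),-12))
```

```text
(475, -252, 120) -12 cm [ 0.07  0.21 15.87] rot [-0.  0.  0.] |d| 159
(497, -264, 120) -12 cm [ 2.47  0.93 15.86] rot [-0.  0.  0.] |d| 161
(570, -293, 120) -12 cm [10.21  2.25 15.86] rot [-0.  0.  0.] |d| 190
```

View pics/w4.png

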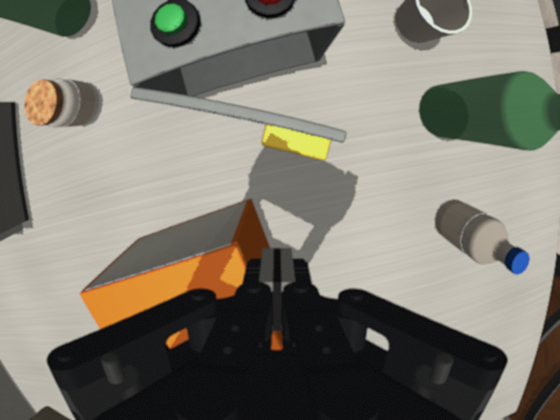

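```bash
cat >> h.py <<'E'
def wz(f,u,v,z):
    c=np.load(f'pics/{f}.npz'); E=c['extrinsics']
    m=np.array([(u-c['cx'])/c['fx'],(v-c['cy'])/c['fy']]); r=np.linalg.norm(m)
    d=E[:3,:3]@np.array([*(m/r*np.sin(r)),np.cos(r)]); o=E[:3,3]; return (o+d*(z-o[2])/d[2]).round(1)
E
python3 - <<'E'
from h import *
for n,u,v,z in [('oRR',250,201,170),('oFR',81,293,170),('oRR0?',270,250,0),('padL',263,142,135),('padR',327,160,135),('green',171,17,192),('doorend',344,140,167),('doorhinge',132,93,167)]: print(n,wz('w4',u,v,z))
c=np.load('pics/w4.npz');print(c['extrinsics'].round(2))
E
```

```text
oRR [ 484.8 -231.3  170. ]
oFR [428.9 -37.2 170. ]
oRR0? [ 373.2 -219.6    0. ]
padL [ 526.5 -249.7  135. ]
padR [ 499.5 -301.7  135. ]
green [ 636.9 -207.   192. ]
doorend [ 517.1 -313.9  167. ]
doorhinge [ 594.2 -155.1  167. ]
[[-2.1000e-01 -9.4000e-01 -2.6000e-01  5.3998e+02]
 [-9.8000e-01  2.0000e-01  6.0000e-02 -2.6489e+02]
 [-0.0000e+00  2.6000e-01 -9.6000e-01  4.2051e+02]
 [ 0.0000e+00  0.0000e+00  0.0000e+00  1.0000e+00]]
```

In the wrist view the pad's outer edge runs (263,142)–(327,160), which puts its centre near (513,-276), matching the first estimate. The orange box's nearest top corner is near (448,-212), clear of the fingers. Going down.

Request:
{"fn": "step_arm", "kwargs": {"increments": [[[0,0.2,5],[0,0,0],0],[[0,0.2,10],[0,0,0],0],[[0,0.2,15.8],[0,0,0],0],[[0,0.2,15.8],[0,0,0],0],[[0.7,0.4,15.8],[0,0,0],0],[[1.4,0.6,15.8],[0,0,0],0],[[2.1,0.8,15.8],[0,0,0],0],[[2.8,1,15.8],[0,0,0],0]]}}

```text
time_s: 9.15
eef_pos: [500.9, -265.6, 121.9]
ee_rot: [0.0, 0.995, -0.104, 0.0]
force: [-0.6, 0.8, -0.7]
grip_width: -0.001
grip_force: 0.0
```

Request:
{"fn": "step_arm", "kwargs": {"increments": [[[0.5,0.2,0],[0,0,0],0],[[1,0.4,0],[0,0,0],0],[[1.5,0.55,0],[0,0,0],0],[[2,0.7,0],[0,0,0],0],[[2.5,0.8,0],[0,0,0],0],[[3,0.9,0],[0,0,0],0],[[3.5,1.0,0],[0,0,0],0],[[4,1.1,0],[0,0,0],0]]}}

```text
time_s: 10.15
eef_pos: [537.3, -284.4, 121.2]
ee_rot: [-0.0, 0.995, -0.104, -0.0]
force: [-0.8, -0.3, -1.1]
grip_width: 0.002
grip_force: 0.5
```

Request:
{"fn": "step_arm", "kwargs": {"increments": [[[0.4,0.05,0],[0,0,0],0],[[0.8,0.1,0],[0,0,0],0],[[1.2,0.15,0],[0,0,0],0],[[1.6,0.15,0],[0,0,0],0],[[2.0,0.15,0],[0,0,0],0],[[2.4,0.1,0],[0,0,0],0],[[2.7,0.1,0],[0,0,0],0],[[3,0.0,0],[0,0,0],0]]}}

```text
time_s: 11.15
eef_pos: [566.4, -290.6, 121.3]
ee_rot: [0.0, 0.995, -0.104, -0.0]
force: [-9.0, -2.8, 0.9]
grip_width: 0.003
grip_force: 4.9
```

Request:
{"fn": "step_arm", "kwargs": {"increments": [[[0.2,-0.03,0],[0,0,0],0],[[0.4,-0.06,0],[0,0,0],0],[[0.6,-0.1,0],[0,0,0],0],[[0.6,-0.1,0],[0,0,0],0]]}}

```text
time_s: 11.65
eef_pos: [567.0, -290.6, 121.1]
ee_rot: [-0.001, 0.995, -0.104, -0.008]
force: [-35.2, 2.3, 13.2]
grip_width: 0.003
grip_force: 17.7
```

The door is at its stop. Backing off and rising.

Request:
{"fn": "step_arm", "kwargs": {"increments": [[[-1.5,0,0],[0,0,0],0],[[-4,0,0],[0,0,0],0],[[-6,0,-2],[0,0,0],0],[[-6,0,-7],[0,0,0],0],[[-6,0,-12],[0,0,0],0],[[-6,0,-14],[0,0,0],0],[[-6,0,-14],[0,0,0],0]]}}

```text
time_s: 12.52
eef_pos: [514.3, -278.4, 262.6]
ee_rot: [0.001, 0.995, -0.104, 0.001]
force: [0.0, -0.1, -1.4]
grip_width: 0.002
grip_force: 0.0
```

Run:
```python
from h import *
snap('wrist','w5'); to(((637,-206,250),3))
```

```text
(637, -206, 250) 3 cm [10.55 -9.61  1.1 ] rot [ -0.  -0. -15.] |d| 143
```

View pics/w5.png

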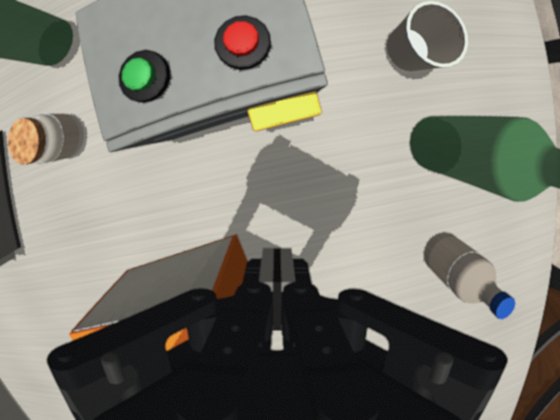

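The door is shut, with the pad at (285,112) against the box. Green's cap is at (137,73) and red's at (241,37).

Run:
```python
from h import *
g=wz('w5',137,73,192);r=wz('w5',241,37,192);print(g,r,np.linalg.norm(g-r)); to(((*((g[:2]+[636.5,-206])/2),230),-12))
```

```text
[ 637.4 -206.9  192. ] [ 641.2 -281.8  192. ] 74.99633324369933
(np.float64(636.95), np.float64(-206.45), 230) -12 cm [10.55 -9.56  3.1 ] rot [-0. -0.  0.] |d| 146
```

Request:
{"fn": "step_arm", "kwargs": {"increments": [[[3.5,-3.2,0],[0,0,0],0],[[7,-6.4,0],[0,0,0],0],[[10.5,-9.5,0],[0,0,0],0],[[10.5,-9.5,1.5],[0,0,0],0],[[10.5,-9.5,3.1],[0,0,0],0],[[10.5,-9.5,3.1],[0,0,0],0],[[10.5,-9.5,3.1],[0,0,0],0]]}}

```text
time_s: 13.45
eef_pos: [635.7, -207.9, 230.8]
ee_rot: [0.0, 0.994, -0.105, 0.0]
force: [-0.7, -0.0, 0.2]
grip_width: -0.001
grip_force: 0.0
```

Request:
{"fn": "step_arm", "kwargs": {"increments": [[[0,0,1.5],[0,0,0],0],[[0,0,3],[0,0,0],0],[[0,0,3.6],[0,0,0],0],[[0,0,4.0],[0,0,0],0],[[0,0,4.3],[0,0,0],0],[[0,0,4.5],[0,0,0],0],[[0,0,4.6],[0,0,0],0],[[0,0,4.6],[0,0,0],0]]}}

```text
time_s: 14.45
eef_pos: [636.2, -207.2, 186.0]
ee_rot: [0.0, 0.995, -0.104, 0.001]
force: [-6.5, 2.2, 11.2]
grip_width: 0.001
grip_force: 5.1
```

Request:
{"fn": "step_arm", "kwargs": {"increments": [[[0,0,0.1],[0,0,0],0],[[0,0,0.2],[0,0,0],0],[[0,0,0.2],[0,0,0],0]]}}

```text
time_s: 14.82
eef_pos: [636.3, -207.2, 185.8]
ee_rot: [0.001, 0.995, -0.104, 0.001]
force: [-9.3, 3.8, 18.5]
grip_width: -0.001
grip_force: 9.8
```

Request:
{"fn": "step_arm", "kwargs": {"increments": [[[0,0,-1],[0,0,0],0],[[0,0,-4],[0,0,0],0],[[0,0,-8],[0,0,0],0],[[-4,0,-10],[0,0,0],0],[[-9,0,-10],[0,0,0],0],[[-14,0,-10],[0,0,0],0],[[-18,0,-10],[0,0,0],0],[[-18,0,-10],[0,0,0],0]]}}

```text
time_s: 15.82
eef_pos: [458.9, -169.5, 283.0]
ee_rot: [0.0, 0.995, -0.105, 0.001]
force: [-0.0, 0.0, -0.3]
grip_width: 0.002
grip_force: 0.0
```

Run:
```python
from h import *
snap('top','top6'); a=cv2.imread('pics/top6.png'); cv2.imwrite('pics/top6c.png',cv2.resize(a[20:320,80:480],None,fx=2,fy=2,interpolation=cv2.INTER_CUBIC)); print(ctrl.sense()['eef_pos'])
```

```text
[ 460.02241229 -169.94360865  282.91389881]
```

View pics/top6c.png

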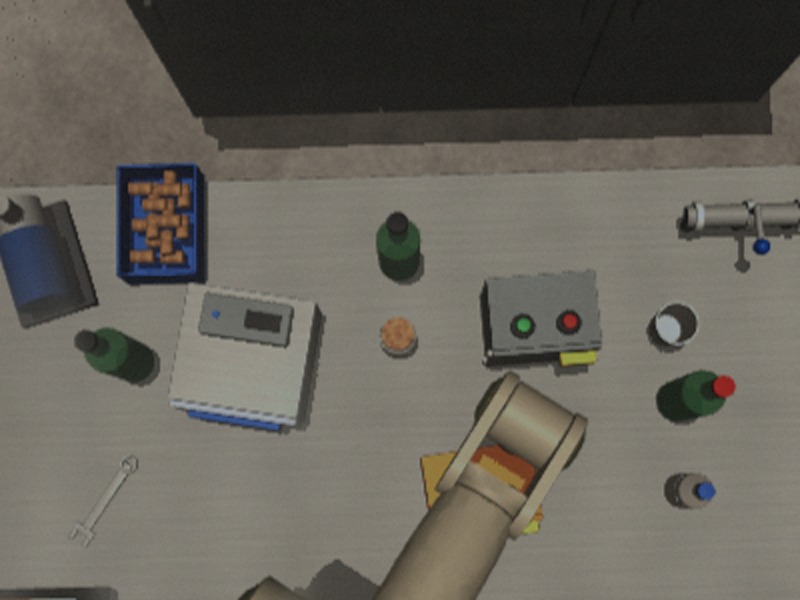

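The drawer (blue bar at (235,420)) and the door (pad at (578,357)) are shut. Both buttons are up, and nothing standing around has moved.

```bash
python3 -c "
from rig import ctrl
print(ctrl.finish_job())"
```

```text
the job is handed in; nothing more can be done
None
```

I pushed the drawer home, then the door shut, then pressed and released the green button. The job is handed in; it returned no verdict, but the last picture showed both shut and nothing around them moved.

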